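# Fit the printed lantern sleeves onto their bases

## Task

Four round slotted sleeves have come off the 3D printer and stand on the brown build plate: take them one after another and fit each over the white boss of the lantern base of its own colour, upright and flat on the flange. Set them down rather than dropping them, and leave the two square pots where they stand.

Things in the scene. Friction and masses are not known exactly. Their poses are not given: they have to be found in the camera images.
- sleeve_orange: orange 3D-printed lantern sleeve: an upright ROUND tube, open at both ends, slotted windows in its wall; outside diameter 56 mm, inside 48 mm (wall 4 mm), 62 mm tall, 30 to 65 g, rigid. Stands loose on the build plate. Origin: centre of its underside, z up; its yaw is of no importance (grip it across the outside at any yaw).
- sleeve_blue: blue 3D-printed lantern sleeve: an upright ROUND tube, open at both ends, slotted windows in its wall; outside diameter 56 mm, inside 48 mm (wall 4 mm), 62 mm tall, 30 to 65 g, rigid. Stands loose on the build plate. Origin: centre of its underside, z up; its yaw is of no importance (grip it across the outside at any yaw).
- sleeve_green: green 3D-printed lantern sleeve: an upright ROUND tube, open at both ends, slotted windows in its wall; outside diameter 56 mm, inside 48 mm (wall 4 mm), 62 mm tall, 30 to 65 g, rigid. Stands loose on the build plate. Origin: centre of its underside, z up; its yaw is of no importance (grip it across the outside at any yaw).
- sleeve_black: black 3D-printed lantern sleeve: an upright ROUND tube, open at both ends, slotted windows in its wall; outside diameter 56 mm, inside 48 mm (wall 4 mm), 62 mm tall, 30 to 65 g, rigid. Stands loose on the build plate. Origin: centre of its underside, z up; its yaw is of no importance (grip it across the outside at any yaw).
- pot_orange: orange SQUARE pen pot of another order, standing loose on the build plate among the sleeves: 56 x 56 mm, 62 mm tall, closed floor, slotted walls. Stays where it is. Origin: centre of its underside, z up, x and y square to its sides.
- pot_blue: blue SQUARE pen pot of another order, standing loose on the build plate among the sleeves: 56 x 56 mm, 62 mm tall, closed floor, slotted walls. Stays where it is. Origin: centre of its underside, z up, x and y square to its sides.
- base_orange: orange lantern base, fixed to the bench: a round orange flange 84 mm across and 8 mm high, with a white round lamp boss standing on its middle (30 mm across up to 18 mm above the bench, then 20 mm across up to its top at 23 mm). A sleeve goes over the boss, with 9 mm to spare all round, and stands on the flange. Origin: centre of the underside, z up.
- base_blue: blue lantern base, fixed to the bench: a round blue flange 84 mm across and 8 mm high, with a white round lamp boss standing on its middle (30 mm across up to 18 mm above the bench, then 20 mm across up to its top at 23 mm). A sleeve goes over the boss, with 9 mm to spare all round, and stands on the flange. Origin: centre of the underside, z up.
- base_green: green lantern base, fixed to the bench: a round green flange 84 mm across and 8 mm high, with a white round lamp boss standing on its middle (30 mm across up to 18 mm above the bench, then 20 mm across up to its top at 23 mm). A sleeve goes over the boss, with 9 mm to spare all round, and stands on the flange. Origin: centre of the underside, z up.
- base_black: black lantern base, fixed to the bench: a round black flange 84 mm across and 8 mm high, with a white round lamp boss standing on its middle (30 mm across up to 18 mm above the bench, then 20 mm across up to its top at 23 mm). A sleeve goes over the boss, with 9 mm to spare all round, and stands on the flange. Origin: centre of the underside, z up.
There are look-alikes about, which are no part of the job. Of the things like the base_orange, leave any that is purple, red or yellow; of the rest the larger one is meant.

How it is judged:
At the end, for the whole second after the job is handed in: Each round sleeve stands upright (within 0.06 rad) and at rest over the boss of the base of its own colour, its axis within 12 mm of the base's axis and its underside on the flange (8 mm above the bench, within 3 mm); both square pots are within 20 mm of where they started (horizontal distance between sleeve_orange and base_orange below 0.012 m and z of sleeve_orange in the frame of base_orange between 0.005 and 0.011 m and angle between each of sleeve_orange, sleeve_blue, sleeve_green, sleeve_black's own z axis and vertical below 0.06 rad and linear speed of each of sleeve_orange, sleeve_blue, sleeve_green, sleeve_black below 0.02 m/s and horizontal distance between sleeve_blue and base_blue below 0.012 m and z of sleeve_blue in the frame of base_blue between 0.005 and 0.011 m and horizontal distance between sleeve_green and base_green below 0.012 m and z of sleeve_green in the frame of base_green between 0.005 and 0.011 m and horizontal distance between sleeve_black and base_black below 0.012 m and z of sleeve_black in the frame of base_black between 0.005 and 0.011 m and distance of each of pot_orange, pot_blue from where it was at the start of the episode below 0.02 m); the robot touches nothing.
It fails at once if a square pot is pushed or carried more than 20 mm from its place, or tipped over (distance of any of pot_orange, pot_blue from where it was at the start of the episode above 0.02 m or angle between any of pot_orange, pot_blue's own z axis and vertical above 0.4 rad).
It fails at once if a sleeve is dropped or thrown (moves faster than 0.6 m/s, a fall of about 18 mm, with no finger touching it) ((linear speed of sleeve_orange above 0.6 m/s and contact force between sleeve_orange and the fingers below 0.01 N) or (linear speed of sleeve_blue above 0.6 m/s and contact force between sleeve_blue and the fingers below 0.01 N) or (linear speed of sleeve_green above 0.6 m/s and contact force between sleeve_green and the fingers below 0.01 N) or (linear speed of sleeve_black above 0.6 m/s and contact force between sleeve_black and the fingers below 0.01 N)).
It also fails if it takes over 115 s, if anything falls off the work surface, if the arm or the gripper's body presses on something with over 40 N, if the wrist force passes 120 N, or if a joint passes its speed limit or range.

## Robot

A 6-joint arm with a two-finger parallel gripper is mounted at the origin on the work surface. World frame = base frame: x ahead of the robot, y to its left, z up, the work surface at z = 0. Lengths are in m, angles in rad, forces in N, time in s.
With the tool pointing down it reaches from about 0.375 to 0.9 m from the base axis. Payload 3.1 kg.
Tool frame: the origin (TCP) lies between the finger pads; the fingertips stand 11 mm ahead of it and the grasp point (between the pads) lies 8 mm behind it; z points along the fingers, y is the line along which they close (so a half turn about z gives the same grasp; the last joint's range is limited). The gripper opens to 87 mm and grips with 3 to 60 N. Pads are 19 mm wide; open, the fingers measure 117 mm over their backs; the gripper's body (75 mm by 190 mm) begins 51 mm behind the grasp point.
Start: joints at [1.111, 0.527, 1.433, -0, 1.181, -0.178], TCP at [0.173, 0.601, 0.234] pointing down, gripper open.
Joint ranges: [-3.08, 3.08], [-0.75, 2.2], [0.22, 2.44], [-1.43, 4.57], [0, 2.65], [-2.85, 2.85]. Speed limits (rad/s): [2.79, 2.79, 3.14, 3.14, 3.14, 3.14].

## Interface

Orientations are given as a unit quaternion [x, y, z, w].
In Python, from rig import get_obs, camera, hand_in gives the robot as it stands.
- The arm moves only by the shell command python3 -m pendant 'ROWS' [FORCE]. ROWS is JSON, a list that holds one entry, the list of rows, each a list of 7 numbers: the shift along the tool's x, y, z in m, then the turn, a rotation vector about the tool's x, y, z in degrees, then the opening, from 0 (shut) to 1 (fully open). In form: [[[x, y, z, ax, ay, az, fingers], ...]]. A call has exactly 5 rows; each row shifts and turns the commanded pose from where the row before left it, along the tool's axes as they then stand; what a row does not reach is not made up. A row lasts 1/8 s, in which the tool goes at most 62.5 mm and 10.7 degrees, less where a joint would pass 70% of its speed; a pose out of reach is approached as far as the arm can. A call with a gripper value outside its range is refused whole. The fingers move at their own pace and stop on an object; FORCE is the grip in N (left out, the last holds). Time passes only in rows, so rows that do not move let the fingers close, or fill a call up. It gives the time, the measured TCP pose, the force, the opening and the grip force at its end, in the units of the state.
- get_obs(): the state, without advancing time (a new reading comes with each control period).
- camera(name): name is "side" or "top" or "wrist"; returns a dict with "img" (400x640x3 uint8, red, green, blue), "intrinsics" (3x3 intrinsics, pixels), "R" (3x3) and "t" (3): a world point X has camera coordinates R X + t; the wrist camera has in their place "T_tool_cam" (4x4, takes a point from camera to tool coordinates, whose origin is the TCP and whose axes are the flange's). Camera axes: x right, y down, z forward; pixel columns grow to the right and rows downward; lengths in m; the calibration is good to about 2 mm. A picture is of the moment at which its call begins: read the wrist's pose just before it. There is no depth.
- hand_in(): hands the job in; it is judged then, once.
The state is a dict: "time": time; "q": joint angles; "joint_velocities": joint speeds; "joint_torque": joint torques, N m; "position": TCP position; "tool_rot": TCP orientation; "ft_force": force on the tool from outside, world axes, zero at the start; "moment": the same for the moment, N m; "grip_width": finger opening in m; "grip_force": force on a finger pad.
Only numpy, scipy, OpenCV 4.12 (cv2) and the standard library are available. Lean on these libraries where they do the work, as an engineer would, in place of code of your own. Each camera call takes 0.05 s, during which the arm holds its last target. There are 200 camera calls.

## Working session

There is one attempt and no reset: what is moved stays moved. The work goes in short steps, Python scripts to look and compute and a shell command to move; the robot and the scene stay as the last step left them, time stands still between calls to the robot, and variables do not carry over. Pictures are saved under pics/ and viewed, at most 14 in all, crops included, and the job is handed in when it is done.

```bash
mkdir -p pics; python3 - <<'E'
from rig import *
import cv2,numpy as np
o=get_obs();print(o)
for n in ["top","side"]:
    c=camera(n);cv2.imwrite(f"pics/{n}0.png",c["img"][:,:,::-1]);np.savez(n+"0.npz",**c)
    print(n,c["intrinsics"].tolist(),c["R"].tolist(),c["t"].tolist())
E
```

```text
{'time': 0.0, 'q': array([ 1.11146742e+00,  5.28468633e-01,  1.43390563e+00, -1.35251291e-05,
        1.18138782e+00, -1.78506457e-01]), 'joint_velocities': array([-0.00099464,  0.00041422, -0.0008044 ,  0.00025944, -0.00260382,
        0.00051254]), 'joint_torque': array([ 2.28512454e-04, -4.40047252e+01, -1.76592779e+01,  6.33102749e-02,
        5.83349273e-02, -1.72621135e-04]), 'position': array([0.17287536, 0.59987634, 0.23256904]), 'tool_rot': array([ 1.39947675e-01,  9.90158306e-01, -1.03197524e-03, -3.34160961e-04]), 'ft_force': array([-0.3696328 , -0.05205029,  0.21430157]), 'moment': array([ 0.00802554, -0.05798139,  0.01330889]), 'grip_force': 0.0, 'grip_width': 0.08690937652112245}
top [[460.4694468461217, 0.0, 313.89769874699016], [0.0, 460.4694468461217, 197.49118651491227], [0.0, 0.0, 1.0]] [[-0.011010689766149996, -0.9999165230285407, 0.0067610417383258585], [-0.9943427050697685, 0.010234440155208559, -0.10572530969093917], [0.10564728858522184, -0.007886901116613632, -0.9943723885976358]] [-0.06400914545878633, 0.4386285228548667, 1.4233278932735556]
side [[361.18353012685674, 0.0, 317.9406441625238], [0.0, 361.18353012685674, 202.88976462588195], [0.0, 0.0, 1.0]] [[0.83939484460875, -0.5432794246097752, 0.016240740128572007], [-0.3563626131918386, -0.5726687358079912, -0.7382792201783559], [0.4103924740578662, 0.6139201787070927, -0.6742996599531359]] [-0.39166181834073643, 0.16671340983635763, 0.798796475014429]
```

View pics/top0.png

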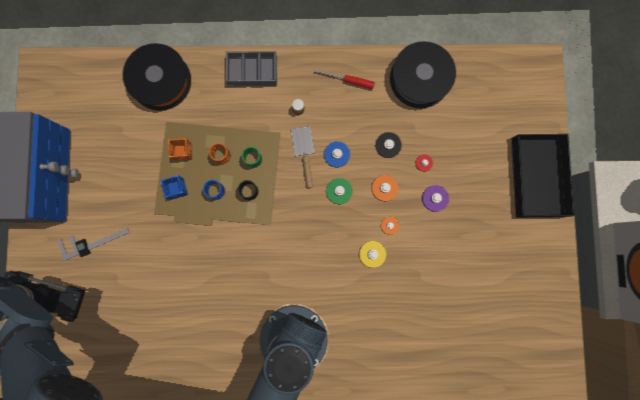

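View pics/side0.png

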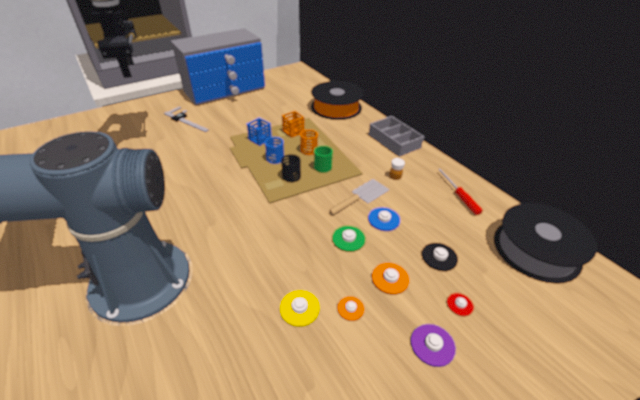

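The top view shows the round sleeves: orange (219,154), green (252,157), blue (213,190) and black (248,191). The pots are on the left. The bases are blue (337,154), black (388,145), green (340,191) and large orange (385,188). Next I'll enlarge both areas.

```bash
python3 - <<'E'
import cv2
im=cv2.imread("pics/top0.png")
def crop(x0,y0,x1,y1,s,n):
    c=cv2.resize(im[y0:y1,x0:x1],None,fx=s,fy=s,interpolation=cv2.INTER_CUBIC)
    for x in range(x0,x1,10): cv2.putText(c,str(x),((x-x0)*s,8),0,.3,(255,255,255));cv2.line(c,((x-x0)*s,0),((x-x0)*s,600),(255,255,255) if x%50==0 else (150,150,150),1)
    for y in range(y0,y1,10): cv2.putText(c,str(y),(0,(y-y0)*s),0,.3,(255,255,255));cv2.line(c,(0,(y-y0)*s),(800,(y-y0)*s),(150,150,150),1)
    cv2.imwrite(n,c)
crop(155,130,275,210,6,"pics/c1.png"); crop(320,130,410,210,7,"pics/c2.png")
E
```

```text
(no output)
```

View pics/c1.png

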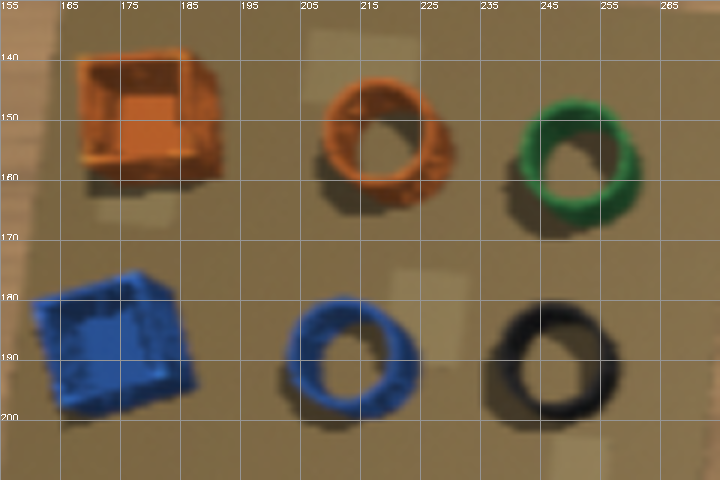

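View pics/c2.png

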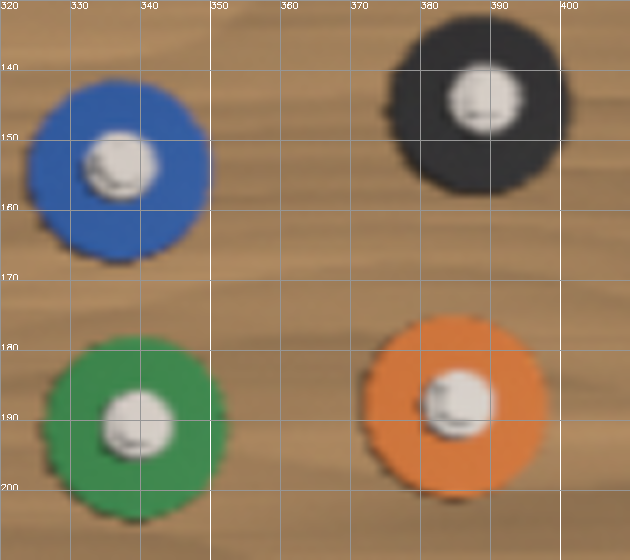

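The crops give rim centres in full-image pixels of orange (217.9,151.7), green (250.6,155.6), blue (211.9,188.4) and black (247.4,188.9). Flange centres are blue (336.5,154.1), black (388.1,144.6), green (339.1,191) and orange (384.7,187.9).

```bash
cat > h.py <<'E'
import numpy as np
from scipy.spatial.transform import Rotation as R
from rig import *
def ray(c,u,v,z):
    K,Rc,t=c["intrinsics"],c["R"],c["t"]
    d=Rc.T@np.linalg.solve(K,[u,v,1]); o=-Rc.T@t
    return o+d*(z-o[2])/d[2]
c=np.load("top0.npz")
S={k:ray(c,*p,.065) for k,p in dict(orange=(217.9,151.7),green=(250.6,155.6),blue=(211.9,188.4),black=(247.4,188.9)).items()}
B={k:ray(c,*p,.008) for k,p in dict(orange=(384.7,187.9),green=(339.1,191),blue=(336.5,154.1),black=(388.1,144.6)).items()}
Y=R.from_matrix(np.column_stack([[-.7071,.7071,0],[.7071,.7071,0],[0,0,-1]]))
def go(x,y,z):
    o=get_obs(); T=R.from_quat(o["tool_rot"])
    d=T.inv().apply(np.array([x,y,z])-o["position"])
    print("t",round(o["time"],2),"pos",o["position"].round(4),"shift mm",(d*1e3).round(1),"turn deg",(T.inv()*Y).as_rotvec(degrees=True).round(2),"w",round(o["grip_width"],4),"gf",o["grip_force"])
E
python3 - <<'E'
from h import *
for k in S: print(k,S[k].round(4),B[k].round(4))
go(S["black"][0],S["black"][1],.2)
E
```

```text
orange [0.5784 0.2257 0.065 ] [ 0.468  -0.2947  0.008 ]
green [0.5652 0.1251 0.065 ] [ 0.4595 -0.1492  0.008 ]
blue [0.4646 0.2427 0.065 ] [ 0.5788 -0.1429  0.008 ]
black [0.462  0.1345 0.065 ] [ 0.6083 -0.3095  0.008 ]
t 0.1 pos [0.1729 0.5999 0.2327] shift mm [-406.8 -367.1   33.2] turn deg [-1.100e-01  1.000e-02  2.891e+01] w 0.087 gf 0.0
```

```bash
python3 -m pendant '[[[0,0,0,0,0,9.6,0.85],[0,0,0,0,0,9.6,0.85],[0,0,0,0,0,9.7,0.85],[-0.05,-0.012,0,0,0,0,0.85],[-0.05,-0.012,0,0,0,0,0.85]]]' 15
python3 -m pendant '[[[-0.05,-0.012,0,0,0,0,0.85],[-0.05,-0.012,0,0,0,0,0.85],[-0.05,-0.012,0,0,0,0,0.85],[-0.05,-0.012,0,0,0,0,0.85],[-0.05,-0.012,0.01,0,0,0,0.85]]]'
python3 -m pendant '[[[-0.05,-0.012,0.01,0,0,0,0.85],[-0.05,-0.012,0.01,0,0,0,0.85],[-0.04,-0.012,0,0,0,0,0.85],[0,0,0,0,0,0,0.85],[0,0,0,0,0,0,0.85]]]'
python3 - <<'E'
from h import *
import cv2
go(*S["black"][:2],.037)
c=camera("wrist");cv2.imwrite("pics/w1.png",c["img"][:,:,::-1]);print(c["T_tool_cam"].round(4).tolist(),c["intrinsics"].tolist())
E
```

```text
time: 0.72
position: [0.227, 0.5118, 0.2329]
tool_rot: [0.382, 0.924, -0.0, 0.0]
ft_force: [1.6, -0.0, -0.2]
grip_width: 0.0737
grip_force: 0.0
time: 1.35
position: [0.3624, 0.2925, 0.2239]
tool_rot: [0.382, 0.924, 0.001, 0.001]
ft_force: [1.5, -0.1, -0.2]
grip_width: 0.074
grip_force: 0.0
time: 1.98
position: [0.4342, 0.1694, 0.2033]
tool_rot: [0.383, 0.924, -0.0, -0.001]
ft_force: [0.1, 0.1, -0.1]
grip_width: 0.0739
grip_force: 0.0
t 1.98 pos [0.4342 0.1694 0.2033] shift mm [-44.6  -4.9 166.3] turn deg [-0.04 -0.07 -0.02] w 0.0739 gf 0.0
[[-0.0006, -0.9664, -0.257, 0.0707], [1.0, -0.0002, -0.0016, 0.0015], [0.0015, -0.257, 0.9664, -0.1508], [0.0, 0.0, 0.0, 1.0]] [[287.7137717086664, 0.0, 320.65049026919496], [0.0, 287.7137717086664, 199.98568405787734], [0.0, 0.0, 1.0]]
```

View pics/w1.png

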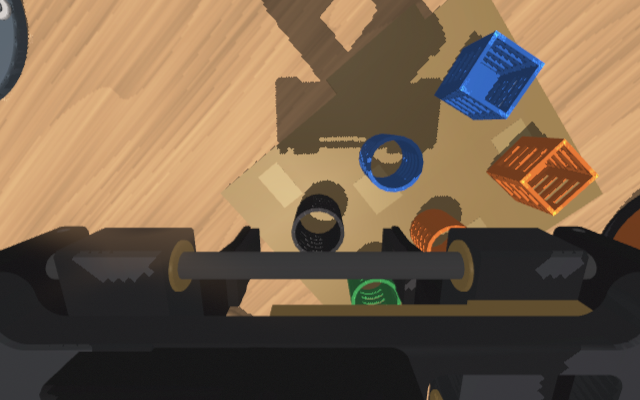

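The wrist view shows the black rim centred at about (318,232) and the blue at about (392,161), with plenty of room between them. I'll check both against the top-camera estimates.

```bash
cat >> h.py <<'E'
def wray(c,o,u,v,z):
    T=c["T_tool_cam"]; Q=R.from_quat(o["tool_rot"])
    p=Q.apply(T[:3,3])+o["position"]; d=Q.apply(T[:3,:3]@np.linalg.solve(c["intrinsics"],[u,v,1]))
    return p+d*(z-p[2])/d[2]
E
python3 - <<'E'
from h import *
o=get_obs();c=camera("wrist")
print(wray(c,o,318,232,.065),S["black"],wray(c,o,392,161,.065),S["blue"])
E
python3 -m pendant '[[[-0.044,-0.005,0.02,0,0,0,0.85],[0,0,0.04,0,0,0,0.85],[0,0,0,0,0,0,0.85],[0,0,0,0,0,0,0.85],[0,0,0,0,0,0,0.85]]]'
python3 - <<'E'
from h import *
go(*S["black"][:2],.037)
import cv2
c=camera("wrist");cv2.imwrite("pics/w2.png",c["img"][:,:,::-1])
E
```

```text
[0.46207979 0.13908523 0.065     ] [0.46198673 0.13446286 0.065     ] [0.46094382 0.24547133 0.065     ] [0.46462569 0.24274532 0.065     ]
time: 2.7
position: [0.463, 0.1353, 0.1449]
tool_rot: [0.382, 0.924, 0.001, 0.001]
ft_force: [0.1, -0.2, 0.4]
grip_width: 0.074
grip_force: 0.0
t 2.7 pos [0.463  0.1353 0.1449] shift mm [  0.3  -1.5 107.9] turn deg [0.11 0.1  0.09] w 0.074 gf 0.0
```

View pics/w2.png

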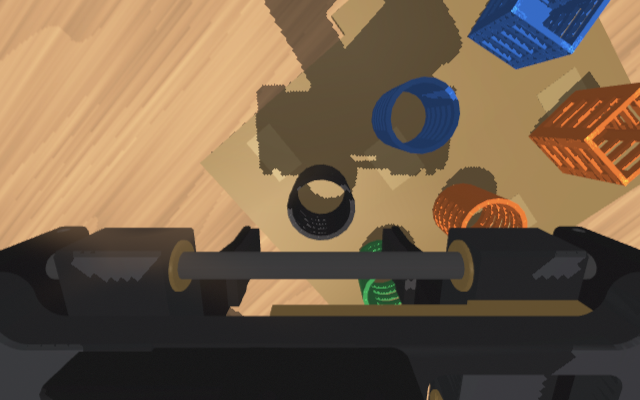

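Black sits midway between the fingers, so I'll descend and grip.

```bash
python3 -m pendant '[[[0,-0.001,0.04,0,0,0,0.85],[0,0,0.04,0,0,0,0.85],[0,0,0.028,0,0,0,0.85],[0,0,0,0,0,0,0.85],[0,0,0,0,0,0,0.85]]]' 15
python3 -m pendant '[[[0,0,0,0,0,0,0.4],[0,0,0,0,0,0,0.4],[0,0,0,0,0,0,0.4],[0,0,0,0,0,0,0.4],[0,0,0,0,0,0,0.4]]]' 15
python3 - <<'E'
from h import *
go(*B["black"][:2],.14)
E
```

```text
time: 3.38
position: [0.4626, 0.1341, 0.0367]
tool_rot: [0.382, 0.924, 0.0, 0.001]
ft_force: [0.2, 0.5, 0.5]
grip_width: 0.0737
grip_force: 0.0
time: 4.0
position: [0.4624, 0.134, 0.0364]
tool_rot: [0.383, 0.924, 0.0, 0.001]
ft_force: [-0.8, 0.1, 6.8]
grip_width: 0.0559
grip_force: 15.0
t 4.0 pos [0.4624 0.134  0.0364] shift mm [-416.8 -210.4 -103.4] turn deg [0.08 0.07 0.01] w 0.0559 gf 15.000456628595202
```

```bash
python3 -m pendant '[[[0,0,-0.03,0,0,0,0.4],[0,0,-0.04,0,0,0,0.4],[0,0,-0.034,0,0,0,0.4],[-0.02,-0.01,0,0,0,0,0.4],[-0.042,-0.021,0,0,0,0,0.4]]]'
python3 -m pendant '[[[-0.042,-0.021,0,0,0,0,0.4],[-0.042,-0.021,0,0,0,0,0.4],[-0.042,-0.021,0,0,0,0,0.4],[-0.042,-0.021,0,0,0,0,0.4],[-0.042,-0.021,0,0,0,0,0.4]]]'
python3 -m pendant '[[[-0.042,-0.021,0,0,0,0,0.4],[-0.042,-0.021,0,0,0,0,0.4],[-0.04,-0.021,0,0,0,0,0.4],[-0.02,-0.01,0,0,0,0,0.4],[0,0,0,0,0,0,0.4]]]'
python3 -m pendant '[[[0,0,0,0,0,0,0.4],[0,0,0,0,0,0,0.4],[0,0,0,0,0,0,0.4],[0,0,0,0,0,0,0.4],[0,0,0,0,0,0,0.4]]]'
python3 - <<'E'
from h import *
go(*B["black"][:2],.045)
import cv2
c=camera("wrist");cv2.imwrite("pics/w3.png",c["img"][:,:,::-1])
E
```

```text
time: 4.62
position: [0.4833, 0.0687, 0.1402]
tool_rot: [0.381, 0.925, 0.0, 0.0]
ft_force: [0.5, 0.1, -0.9]
grip_width: 0.0559
grip_force: 15.0
time: 5.25
position: [0.5579, -0.156, 0.1393]
tool_rot: [0.383, 0.924, 0.0, -0.0]
ft_force: [0.5, 0.3, -0.7]
grip_width: 0.0563
grip_force: 15.0
time: 5.88
position: [0.608, -0.3096, 0.139]
tool_rot: [0.384, 0.923, -0.0, -0.0]
ft_force: [0.2, 0.6, -0.7]
grip_width: 0.0559
grip_force: 15.0
time: 6.5
position: [0.6083, -0.3078, 0.1397]
tool_rot: [0.382, 0.924, -0.0, 0.0]
ft_force: [1.4, -0.1, -1.2]
grip_width: 0.056
grip_force: 15.0
t 6.5 pos [ 0.6083 -0.3078  0.1397] shift mm [-1.2 -1.2 94.7] turn deg [-0.    0.01  0.03] w 0.056 gf 14.999947272945064
```

View pics/w3.png

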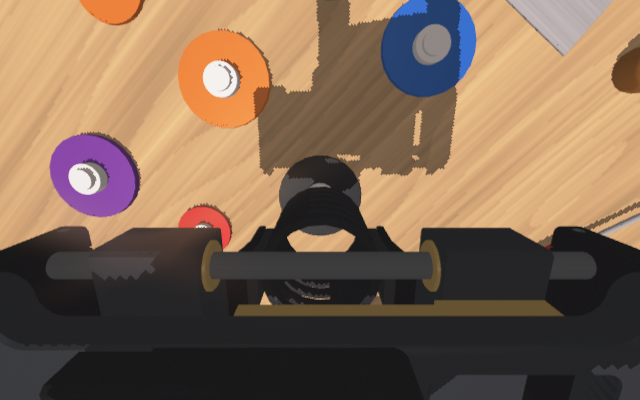

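Orange flange is at (225,79), blue (429,45) and black (320,195). The held sleeve's near rim edge is at roughly row 190. I'll check how centred it is.

```bash
python3 - <<'E'
from h import *
o=get_obs();c=camera("wrist");T=np.linalg.inv(c["T_tool_cam"])
for dx in(-.005,0,.005):
  for z in(-.029,.033):
    p=T[:3]@[.028+dx,0,z,1];print(dx,z,(c["intrinsics"]@p/p[2])[:2].round(1))
for k,p in dict(orange=(225,79),blue=(429,45),black=(320,195)).items(): print(k,wray(c,o,*p,.008).round(4),B[k].round(4))
g=c["img"].mean(2); print(g[150:256:3,320].astype(int))
E
```

```text
-0.005 -0.029 [317.8 232.6]
-0.005 0.033 [318.9 198.2]
0 -0.029 [317.8 222.1]
0 0.033 [318.8 190.8]
0.005 -0.029 [317.7 211.4]
0.005 0.033 [318.8 183.3]
orange [ 0.4695 -0.2913  0.008 ] [ 0.468  -0.2947  0.008 ]
blue [ 0.5795 -0.1416  0.008 ] [ 0.5788 -0.1429  0.008 ]
black [ 0.608  -0.3071  0.008 ] [ 0.6083 -0.3095  0.008 ]
[ 89  86  34  37  37  39  39  38  37  35  34 102 106  31  28  29  29  27
  29  26  29  27  27  30  29  56  71  70  71 181 180 173 174 172  72  57]
```

Sleeve and base are aligned to about 1 mm, so I'll lower until contact.

```bash
python3 -m pendant '[[[0,0,0.035,0,0,0,0.4],[0,0,0.035,0,0,0,0.4],[0,0,0.019,0,0,0,0.4],[0,0,0,0,0,0,0.4],[0,0,0,0,0,0,0.4]]]'
python3 -m pendant '[[[0,0,0.002,0,0,0,0.4],[0,0,0,0,0,0,0.4],[0,0,0.001,0,0,0,0.4],[0,0,0,0,0,0,0.4],[0,0,0,0,0,0,0.4]]]'
python3 -m pendant '[[[0,0,0.001,0,0,0,0.4],[0,0,0,0,0,0,0.4],[0,0,0,0,0,0,0.4],[0,0,0,0,0,0,0.4],[0,0,0,0,0,0,0.4]]]'
```

```text
time: 7.22
position: [0.6091, -0.3087, 0.0518]
tool_rot: [0.383, 0.924, -0.0, 0.001]
ft_force: [0.3, -0.2, -0.3]
grip_width: 0.056
grip_force: 15.0
time: 7.85
position: [0.6082, -0.308, 0.0476]
tool_rot: [0.383, 0.924, 0.0, -0.0]
ft_force: [-0.6, 0.6, 0.0]
grip_width: 0.0563
grip_force: 15.0
time: 8.48
position: [0.6082, -0.3081, 0.0466]
tool_rot: [0.383, 0.924, -0.0, 0.0]
ft_force: [-0.2, 0.6, -0.3]
grip_width: 0.0561
grip_force: 15.0
```

```bash
python3 -m pendant '[[[0,0,0.002,0,0,0,0.4],[0,0,0,0,0,0,0.4],[0,0,0,0,0,0,0.4],[0,0,0,0,0,0,0.4],[0,0,0,0,0,0,0.4]]]'
python3 -m pendant '[[[0,0,0.001,0,0,0,0.4],[0,0,0,0,0,0,0.4],[0,0,0,0,0,0,0.4],[0,0,0,0,0,0,0.4],[0,0,0,0,0,0,0.4]]]'
python3 -m pendant '[[[0,0,0.001,0,0,0,0.4],[0,0,0,0,0,0,0.4],[0,0,0,0,0,0,0.4],[0,0,0,0,0,0,0.4],[0,0,0,0,0,0,0.4]]]'
```

```text
time: 9.1
position: [0.6082, -0.308, 0.0446]
tool_rot: [0.383, 0.924, -0.0, 0.0]
ft_force: [0.3, 0.2, -0.2]
grip_width: 0.0559
grip_force: 15.0
time: 9.72
position: [0.6082, -0.3081, 0.0436]
tool_rot: [0.383, 0.924, 0.0, 0.0]
ft_force: [0.4, -0.8, 0.8]
grip_width: 0.056
grip_force: 15.0
time: 10.35
position: [0.6082, -0.308, 0.0426]
tool_rot: [0.383, 0.924, -0.0, 0.0]
ft_force: [0.3, 0.0, -1.0]
grip_width: 0.0558
grip_force: 15.0
```

```bash
python3 -m pendant '[[[0,0,0.001,0,0,0,0.4],[0,0,0,0,0,0,0.4],[0,0,0,0,0,0,0.4],[0,0,0,0,0,0,0.4],[0,0,0,0,0,0,0.4]]]'
python3 -m pendant '[[[0,0,0.001,0,0,0,0.4],[0,0,0,0,0,0,0.4],[0,0,0,0,0,0,0.4],[0,0,0,0,0,0,0.4],[0,0,0,0,0,0,0.4]]]'
```

```text
time: 10.98
position: [0.6082, -0.308, 0.0416]
tool_rot: [0.383, 0.924, -0.0, 0.0]
ft_force: [-0.3, -0.2, 0.1]
grip_width: 0.0562
grip_force: 15.0
time: 11.6
position: [0.6082, -0.308, 0.0406]
tool_rot: [0.383, 0.924, -0.0, 0.0]
ft_force: [1.0, -0.7, -1.2]
grip_width: 0.0557
grip_force: 15.0
```

```bash
python3 -m pendant '[[[0,0,0.001,0,0,0,0.4],[0,0,0,0,0,0,0.4],[0,0,0,0,0,0,0.4],[0,0,0,0,0,0,0.4],[0,0,0,0,0,0,0.4]]]'
python3 -m pendant '[[[0,0,0.001,0,0,0,0.4],[0,0,0,0,0,0,0.4],[0,0,0,0,0,0,0.4],[0,0,0,0,0,0,0.4],[0,0,0,0,0,0,0.4]]]'
```

```text
time: 12.22
position: [0.6082, -0.308, 0.0396]
tool_rot: [0.383, 0.924, 0.0, 0.0]
ft_force: [-0.8, -0.3, 0.4]
grip_width: 0.0561
grip_force: 15.0
time: 12.85
position: [0.6082, -0.308, 0.0385]
tool_rot: [0.383, 0.924, 0.0, -0.0]
ft_force: [-0.3, 0.6, -0.8]
grip_width: 0.0558
grip_force: 15.0
```

```bash
python3 -m pendant '[[[0,0,0.001,0,0,0,0.4],[0,0,0,0,0,0,0.4],[0,0,0,0,0,0,0.4],[0,0,0,0,0,0,0.4],[0,0,0,0,0,0,0.4]]]'
python3 - <<'E'
from h import *
import cv2
c=camera("side");cv2.imwrite("pics/s1.png",cv2.resize(c["img"][200:320,370:530,::-1],None,fx=5,fy=5,interpolation=2))
E
```

```text
time: 13.48
position: [0.6082, -0.3081, 0.0385]
tool_rot: [0.383, 0.924, -0.0, 0.0]
ft_force: [-2.6, 0.6, 5.4]
grip_width: 0.0558
grip_force: 15.0
```

View pics/s1.png

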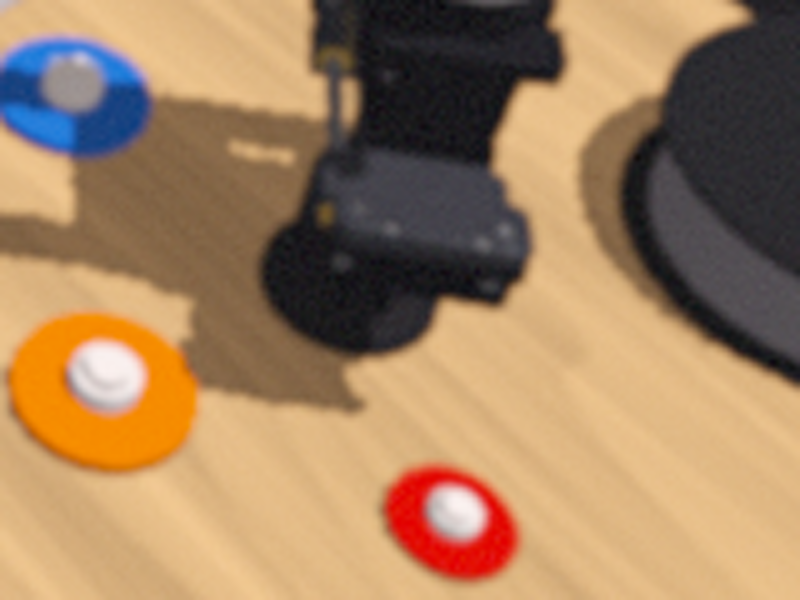

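Contact: the force is 5.4 N and z has stopped at 0.0385, so the plate is 6 mm thick and the placing height is the pick height plus 2 mm. I'll release, then go for green.

```bash
sed -i 's/,\.065) for k/,.068) for k/' h.py
python3 -m pendant '[[[0,0,0,0,0,0,0.85],[0,0,0,0,0,0,0.85],[0,0,0,0,0,0,0.85],[0,0,0,0,0,0,0.85],[0,0,-0.02,0,0,0,0.85]]]'
python3 -m pendant '[[[0,0,-0.04,0,0,0,0.85],[0,0,-0.05,0,0,0,0.85],[0.02,0.016,0,0,0,0,0.85],[0.04,0.0325,0,0,0,0,0.85],[0.04,0.0325,0,0,0,0,0.85]]]'
python3 -m pendant '[[[0.04,0.0325,0,0,0,0,0.85],[0.04,0.0325,0,0,0,0,0.85],[0.04,0.0325,0,0,0,0,0.85],[0.04,0.0325,0,0,0,0,0.85],[0.04,0.0325,0,0,0,0,0.85]]]'
python3 -m pendant '[[[0.037,0.032,0,0,0,0,0.85],[0,0,0,0,0,0,0.85],[0,0,0,0,0,0,0.85],[0,0,0,0,0,0,0.85],[0,0,0,0,0,0,0.85]]]'
python3 - <<'E'
from h import *
go(*S["green"][:2],.037)
import cv2
for n in("wrist","top"):
  c=camera(n);cv2.imwrite("pics/%s4.png"%n,c["img"][:,:,::-1])
E
```

```text
time: 14.15
position: [0.6069, -0.3072, 0.0564]
tool_rot: [0.383, 0.924, 0.001, -0.002]
ft_force: [-0.1, 0.4, -1.0]
grip_width: 0.0741
grip_force: 0.0
time: 14.78
position: [0.595, -0.1794, 0.1494]
tool_rot: [0.383, 0.924, 0.0, 0.001]
ft_force: [-0.1, 0.4, 0.1]
grip_width: 0.0741
grip_force: 0.0
time: 15.4
position: [0.5686, 0.0779, 0.1492]
tool_rot: [0.383, 0.924, 0.0, 0.001]
ft_force: [1.0, 0.2, 0.2]
grip_width: 0.0737
grip_force: 0.0
time: 16.02
position: [0.565, 0.1237, 0.1477]
tool_rot: [0.383, 0.924, -0.0, 0.0]
ft_force: [-0.8, 0.5, -0.1]
grip_width: 0.0742
grip_force: 0.0
t 16.02 pos [0.565  0.1237 0.1477] shift mm [  0.9   0.4 110.7] turn deg [ 0.    0.01 -0.1 ] w 0.0742 gf 0.0
```

View pics/wrist4.png

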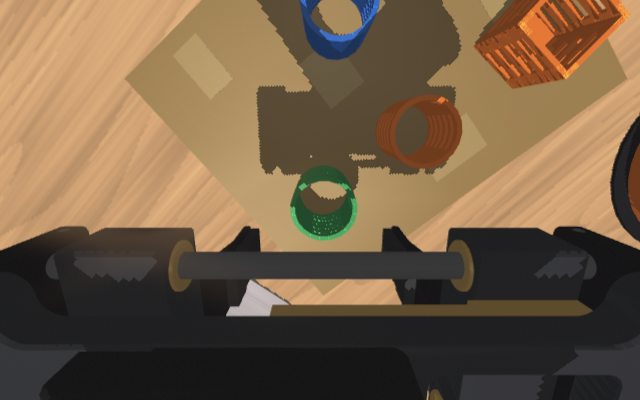

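Green is centred at about (324,202), in the same place black was. I'll grip it and carry it.

```bash
sed -i '/^Y=/i for k in B: B[k][1]+=.0015' h.py
python3 -m pendant '[[[0,0,0.04,0,0,0,0.85],[0,0,0.04,0,0,0,0.85],[0,0,0.031,0,0,0,0.85],[0,0,0,0,0,0,0.85],[0,0,0,0,0,0,0.4]]]' 15
python3 -m pendant '[[[0,0,0,0,0,0,0.4],[0,0,0,0,0,0,0.4],[0,0,0,0,0,0,0.4],[0,0,0,0,0,0,0.4],[0,0,0,0,0,0,0.4]]]'
python3 -m pendant '[[[0,0,-0.03,0,0,0,0.4],[0,0,-0.04,0,0,0,0.4],[0,0,-0.034,0,0,0,0.4],[-0.01,-0.022,0,0,0,0,0.4],[-0.018,-0.041,0,0,0,0,0.4]]]'
python3 -m pendant '[[[-0.018,-0.041,0,0,0,0,0.4],[-0.018,-0.041,0,0,0,0,0.4],[-0.018,-0.041,0,0,0,0,0.4],[-0.018,-0.041,0,0,0,0,0.4],[-0.018,-0.041,0,0,0,0,0.4]]]'
python3 -m pendant '[[[0,0,0,0,0,0,0.4],[0,0,0,0,0,0,0.4],[0,0,0,0,0,0,0.4],[0,0,0,0,0,0,0.4],[0,0,0,0,0,0,0.4]]]'
python3 - <<'E'
from h import *
go(*B["green"][:2],.0405)
E
```

```text
time: 16.75
position: [0.5654, 0.1248, 0.0373]
tool_rot: [0.383, 0.924, 0.0, 0.001]
ft_force: [0.1, 0.0, 1.1]
grip_width: 0.0695
grip_force: 0.0
time: 17.38
position: [0.5657, 0.1251, 0.038]
tool_rot: [0.383, 0.924, 0.001, 0.001]
ft_force: [-0.5, -0.9, 5.8]
grip_width: 0.0563
grip_force: 15.0
time: 18.0
position: [0.5405, 0.061, 0.1416]
tool_rot: [0.381, 0.924, 0.0, 0.001]
ft_force: [-0.2, -0.5, -0.4]
grip_width: 0.0557
grip_force: 15.0
time: 18.62
position: [0.458, -0.1491, 0.1408]
tool_rot: [0.383, 0.924, -0.0, 0.0]
ft_force: [0.1, -0.2, -1.1]
grip_width: 0.0559
grip_force: 15.0
time: 19.25
position: [0.4588, -0.1472, 0.1405]
tool_rot: [0.382, 0.924, 0.0, -0.0]
ft_force: [0.5, 0.0, -0.3]
grip_width: 0.0561
grip_force: 15.0
t 19.25 pos [ 0.4588 -0.1472  0.1405] shift mm [ -0.9   0.1 100. ] turn deg [ 0.   -0.01  0.09] w 0.0561 gf 14.999803053694762
```

```bash
python3 -m pendant '[[[-0.001,0,0.035,0,0,0,0.4],[0,0,0.035,0,0,0,0.4],[0,0,0.022,0,0,0,0.4],[0,0,0.005,0,0,0,0.4],[0,0,0,0,0,0,0.4]]]'
python3 -m pendant '[[[0,0,0.001,0,0,0,0.4],[0,0,0.001,0,0,0,0.4],[0,0,0.001,0,0,0,0.4],[0,0,0,0,0,0,0.4],[0,0,0,0,0,0,0.4]]]'
```

```text
time: 19.88
position: [0.4596, -0.1485, 0.0436]
tool_rot: [0.382, 0.924, -0.0, -0.0]
ft_force: [0.3, 0.3, -1.1]
grip_width: 0.0562
grip_force: 15.0
time: 20.5
position: [0.4593, -0.1486, 0.0406]
tool_rot: [0.383, 0.924, -0.0, 0.0]
ft_force: [0.3, -0.7, -0.4]
grip_width: 0.0558
grip_force: 15.0
```

```bash
python3 -m pendant '[[[0,0,0.001,0,0,0,0.4],[0,0,0,0,0,0,0.4],[0,0,0.001,0,0,0,0.4],[0,0,0,0,0,0,0.4],[0,0,0,0,0,0,0.4]]]'
```

```text
time: 21.12
position: [0.4594, -0.1487, 0.0399]
tool_rot: [0.383, 0.924, -0.0, 0.0]
ft_force: [-2.3, 0.6, 13.1]
grip_width: 0.0557
grip_force: 15.0
```

Contact, so I'll release and go for blue.

```bash
python3 -m pendant '[[[0,0,-0.001,0,0,0,0.4],[0,0,0,0,0,0,0.85],[0,0,0,0,0,0,0.85],[0,0,0,0,0,0,0.85],[0,0,-0.02,0,0,0,0.85]]]'
python3 -m pendant '[[[0,0,-0.04,0,0,0,0.85],[0,0,-0.048,0,0,0,0.85],[0.02,0.02,0,0,0,0,0.85],[0.035,0.036,0,0,0,0,0.85],[0.035,0.036,0,0,0,0,0.85]]]'
python3 -m pendant '[[[0.035,0.036,0,0,0,0,0.85],[0.035,0.036,0,0,0,0,0.85],[0.035,0.036,0,0,0,0,0.85],[0.035,0.036,0,0,0,0,0.85],[0.035,0.036,0,0,0,0,0.85]]]'
python3 -m pendant '[[[0.01,0.008,0,0,0,0,0.85],[0,0,0,0,0,0,0.85],[0,0,0,0,0,0,0.85],[0,0,0,0,0,0,0.85],[0,0,0,0,0,0,0.85]]]'
python3 - <<'E'
from h import *
go(.463,.2435,.037);print(S["blue"])
import cv2
c=camera("wrist");cv2.imwrite("pics/w5.png",c["img"][:,:,::-1])
c=camera("top");cv2.imwrite("pics/t5.png",c["img"][:,:,::-1])
E
```

```text
time: 21.75
position: [0.4584, -0.1481, 0.0586]
tool_rot: [0.383, 0.924, 0.0, -0.002]
ft_force: [1.1, 0.0, -0.5]
grip_width: 0.0737
grip_force: 0.0
time: 22.38
position: [0.4607, -0.0189, 0.1477]
tool_rot: [0.383, 0.924, 0.0, 0.0]
ft_force: [0.9, 0.9, 0.0]
grip_width: 0.0741
grip_force: 0.0
time: 23.0
position: [0.4639, 0.2328, 0.1474]
tool_rot: [0.383, 0.924, -0.0, -0.0]
ft_force: [0.8, -0.1, -0.3]
grip_width: 0.074
grip_force: 0.0
time: 23.62
position: [0.463, 0.2429, 0.1476]
tool_rot: [0.383, 0.924, -0.0, -0.0]
ft_force: [-0.5, -0.0, -0.6]
grip_width: 0.074
grip_force: 0.0
t 23.62 pos [0.463  0.2429 0.1476] shift mm [  0.4   0.5 110.6] turn deg [-0.01 -0.   -0.08] w 0.074 gf 0.0
[0.46424014 0.24210111 0.068     ]
```

View pics/w5.png

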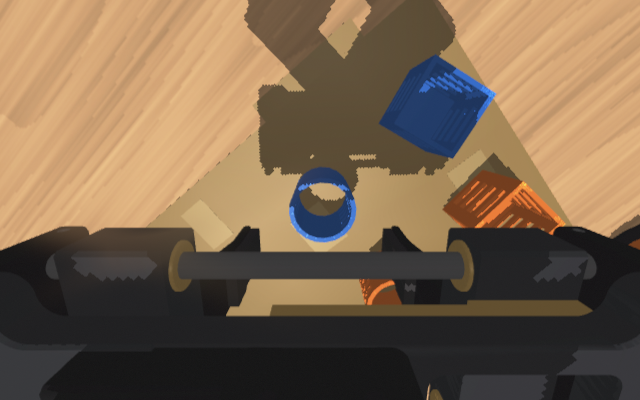

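Blue is centred, so I'll grip it and carry it to the blue base.

```bash
python3 -m pendant '[[[0,0,0.04,0,0,0,0.85],[0,0,0.04,0,0,0,0.85],[0,0,0.031,0,0,0,0.85],[0,0,0,0,0,0,0.85],[0,0,0,0,0,0,0.4]]]' 15
python3 -m pendant '[[[0,0,0,0,0,0,0.4],[0,0,0,0,0,0,0.4],[0,0,0,0,0,0,0.4],[0,0,0,0,0,0,0.4],[0,0,0,0,0,0,0.4]]]'
python3 -m pendant '[[[0,0,-0.03,0,0,0,0.4],[0,0,-0.04,0,0,0,0.4],[0,0,-0.034,0,0,0,0.4],[-0.02,-0.011,0,0,0,0,0.4],[-0.04,-0.022,0,0,0,0,0.4]]]'
python3 -m pendant '[[[-0.042,-0.0225,0,0,0,0,0.4],[-0.042,-0.0225,0,0,0,0,0.4],[-0.042,-0.0225,0,0,0,0,0.4],[-0.042,-0.0225,0,0,0,0,0.4],[-0.042,-0.0225,0,0,0,0,0.4]]]'
python3 -m pendant '[[[-0.042,-0.0225,0,0,0,0,0.4],[-0.042,-0.0225,0,0,0,0,0.4],[0,0,0,0,0,0,0.4],[0,0,0,0,0,0,0.4],[0,0,0,0,0,0,0.4]]]'
python3 - <<'E'
from h import *
go(*B["blue"][:2],.0405)
E
```

```text
time: 24.35
position: [0.4634, 0.2439, 0.0373]
tool_rot: [0.383, 0.924, 0.0, 0.0]
ft_force: [1.1, 0.1, 0.7]
grip_width: 0.0697
grip_force: 0.0
time: 24.98
position: [0.4637, 0.2441, 0.0379]
tool_rot: [0.383, 0.924, 0.001, 0.001]
ft_force: [-0.8, 0.6, 7.4]
grip_width: 0.0563
grip_force: 15.0
time: 25.6
position: [0.4819, 0.1786, 0.1416]
tool_rot: [0.381, 0.925, 0.001, 0.001]
ft_force: [-0.6, 0.1, -0.7]
grip_width: 0.056
grip_force: 15.0
time: 26.22
position: [0.5509, -0.0514, 0.1408]
tool_rot: [0.383, 0.924, 0.0, 0.0]
ft_force: [0.7, 0.9, -1.7]
grip_width: 0.0561
grip_force: 15.0
time: 26.85
position: [0.5777, -0.1396, 0.1404]
tool_rot: [0.382, 0.924, 0.0, -0.001]
ft_force: [1.1, 1.0, -0.4]
grip_width: 0.056
grip_force: 15.0
t 26.85 pos [ 0.5777 -0.1396  0.1404] shift mm [-2.2 -0.4 99.9] turn deg [-0.02 -0.09  0.09] w 0.056 gf 14.999931393140287
```

```bash
python3 -m pendant '[[[-0.002,0,0.035,0,0,0,0.4],[0,0,0.035,0,0,0,0.4],[0,0,0.022,0,0,0,0.4],[0,0,0.005,0,0,0,0.4],[0,0,0,0,0,0,0.4]]]'
python3 -m pendant '[[[0,0,0.001,0,0,0,0.4],[0,0,0.001,0,0,0,0.4],[0,0,0.001,0,0,0,0.4],[0,0,0.001,0,0,0,0.4],[0,0,0,0,0,0,0.4]]]'
python3 -m pendant '[[[0,0,0.0005,0,0,0,0.4],[0,0,0,0,0,0,0.4],[0,0,0,0,0,0,0.4],[0,0,0,0,0,0,0.4],[0,0,0,0,0,0,0.4]]]'
```

```text
time: 27.48
position: [0.58, -0.1419, 0.0438]
tool_rot: [0.382, 0.924, -0.0, -0.0]
ft_force: [-0.1, 0.2, -0.5]
grip_width: 0.0558
grip_force: 15.0
time: 28.1
position: [0.58, -0.1427, 0.0399]
tool_rot: [0.383, 0.924, -0.0, 0.0]
ft_force: [-1.2, 0.1, 2.8]
grip_width: 0.0559
grip_force: 15.0
time: 28.72
position: [0.58, -0.1427, 0.0399]
tool_rot: [0.383, 0.924, -0.0, 0.0]
ft_force: [-1.0, 0.2, 6.8]
grip_width: 0.0563
grip_force: 15.0
```

Contact, so I'll release and go for orange.

```bash
python3 -m pendant '[[[0,0,0,0,0,0,0.85],[0,0,0,0,0,0,0.85],[0,0,0,0,0,0,0.85],[0,0,0,0,0,0,0.85],[0,0,-0.02,0,0,0,0.85]]]'
python3 -m pendant '[[[0,0,-0.04,0,0,0,0.85],[0,0,-0.048,0,0,0,0.85],[0.02,0.02,0,0,0,0,0.85],[0.04,0.04,0,0,0,0,0.85],[0.04,0.04,0,0,0,0,0.85]]]'
python3 -m pendant '[[[0.04,0.04,0,0,0,0,0.85],[0.04,0.04,0,0,0,0,0.85],[0.04,0.04,0,0,0,0,0.85],[0.042,0.039,0,0,0,0,0.85],[0,0,0,0,0,0,0.85]]]'
python3 -m pendant '[[[0,0,0,0,0,0,0.85],[0,0,0,0,0,0,0.85],[0,0,0,0,0,0,0.85],[0,0,0,0,0,0,0.85],[0,0,0,0,0,0,0.85]]]'
python3 - <<'E'
from h import *
go(*S["orange"][:2],.037);print(S["orange"])
import cv2
c=camera("wrist");cv2.imwrite("pics/w6.png",c["img"][:,:,::-1])
E
```

```text
time: 29.35
position: [0.5786, -0.142, 0.0577]
tool_rot: [0.383, 0.924, 0.0, -0.002]
ft_force: [0.2, 0.8, -0.0]
grip_width: 0.0739
grip_force: 0.0
time: 29.98
position: [0.5799, -0.0002, 0.1473]
tool_rot: [0.383, 0.924, 0.0, 0.0]
ft_force: [0.8, 0.3, -0.7]
grip_width: 0.0738
grip_force: 0.0
time: 30.6
position: [0.5768, 0.23, 0.1469]
tool_rot: [0.38, 0.925, 0.0, -0.0]
ft_force: [-0.3, -0.6, 0.5]
grip_width: 0.0741
grip_force: 0.0
time: 31.22
position: [0.5779, 0.2253, 0.1471]
tool_rot: [0.383, 0.924, -0.0, 0.0]
ft_force: [0.6, 0.1, -0.0]
grip_width: 0.0738
grip_force: 0.0
t 31.23 pos [0.5779 0.2253 0.1471] shift mm [ -0.   -0.2 110.1] turn deg [-0.    0.   -0.04] w 0.0738 gf 0.0
[0.57772239 0.22509824 0.068     ]
```

View pics/w6.png

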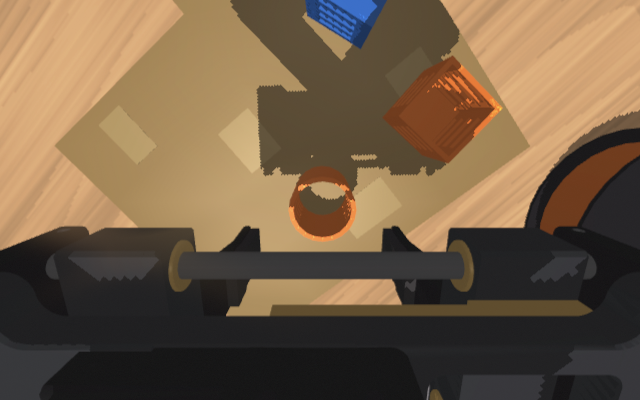

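Orange is centred, so I'll grip it and carry it to the large orange base.

```bash
python3 -m pendant '[[[0,0,0.04,0,0,0,0.85],[0,0,0.04,0,0,0,0.85],[0,0,0.03,0,0,0,0.85],[0,0,0,0,0,0,0.85],[0,0,0,0,0,0,0.4]]]' 15
python3 -m pendant '[[[0,0,0,0,0,0,0.4],[0,0,0,0,0,0,0.4],[0,0,0,0,0,0,0.4],[0,0,0,0,0,0,0.4],[0,0,0,0,0,0,0.4]]]'
python3 -m pendant '[[[0,0,-0.03,0,0,0,0.4],[0,0,-0.04,0,0,0,0.4],[0,0,-0.036,0,0,0,0.4],[-0.013,-0.021,0,0,0,0,0.4],[-0.025,-0.0385,0,0,0,0,0.4]]]'
python3 -m pendant '[[[-0.025,-0.0385,0,0,0,0,0.4],[-0.025,-0.0385,0,0,0,0,0.4],[-0.025,-0.0385,0,0,0,0,0.4],[-0.025,-0.0385,0,0,0,0,0.4],[-0.025,-0.0385,0,0,0,0,0.4]]]'
python3 -m pendant '[[[-0.025,-0.0385,0,0,0,0,0.4],[-0.025,-0.0385,0,0,0,0,0.4],[-0.025,-0.0385,0,0,0,0,0.4],[-0.025,-0.0385,0,0,0,0,0.4],[-0.025,-0.0385,0,0,0,0,0.4]]]'
python3 -m pendant '[[[0,0,0,0,0,0,0.4],[0,0,0,0,0,0,0.4],[0,0,0,0,0,0,0.4],[0,0,0,0,0,0,0.4],[0,0,0,0,0,0,0.4]]]'
python3 - <<'E'
from h import *
go(*B["orange"][:2],.0405)
E
```

```text
time: 31.9
position: [0.5786, 0.226, 0.038]
tool_rot: [0.383, 0.924, 0.0, 0.001]
ft_force: [0.2, 0.2, -0.9]
grip_width: 0.0696
grip_force: 0.0
time: 32.52
position: [0.5788, 0.2261, 0.0386]
tool_rot: [0.383, 0.924, 0.001, 0.001]
ft_force: [0.1, 0.2, 6.7]
grip_width: 0.0563
grip_force: 15.0
time: 33.15
position: [0.5629, 0.1574, 0.144]
tool_rot: [0.381, 0.924, 0.001, 0.001]
ft_force: [0.4, -0.8, -0.6]
grip_width: 0.0559
grip_force: 15.0
time: 33.78
position: [0.5143, -0.069, 0.1432]
tool_rot: [0.383, 0.924, 0.0, 0.0]
ft_force: [0.6, -0.7, -0.7]
grip_width: 0.0557
grip_force: 15.0
time: 34.4
position: [0.4665, -0.2935, 0.1431]
tool_rot: [0.383, 0.924, 0.0, -0.0]
ft_force: [0.9, -0.6, -1.0]
grip_width: 0.0561
grip_force: 15.0
time: 35.02
position: [0.4674, -0.2914, 0.1431]
tool_rot: [0.382, 0.924, 0.0, -0.0]
ft_force: [0.6, 0.4, -0.6]
grip_width: 0.0558
grip_force: 15.0
t 35.02 pos [ 0.4674 -0.2914  0.1431] shift mm [ -1.7  -0.9 102.6] turn deg [ 0.   -0.01  0.08] w 0.0558 gf 14.999908368117758
```

```bash
python3 -m pendant '[[[-0.001,0,0.035,0,0,0,0.4],[0,0,0.035,0,0,0,0.4],[0,0,0.022,0,0,0,0.4],[0,0,0.007,0,0,0,0.4],[0,0,0,0,0,0,0.4]]]'
python3 -m pendant '[[[0,0,0.001,0,0,0,0.4],[0,0,0.001,0,0,0,0.4],[0,0,0.001,0,0,0,0.4],[0,0,0.0005,0,0,0,0.4],[0,0,0,0,0,0,0.4]]]'
```

```text
time: 35.65
position: [0.468, -0.2927, 0.044]
tool_rot: [0.382, 0.924, 0.0, -0.0]
ft_force: [0.2, 0.3, -1.6]
grip_width: 0.056
grip_force: 15.0
time: 36.28
position: [0.4679, -0.2929, 0.0407]
tool_rot: [0.383, 0.924, -0.0, 0.0]
ft_force: [-0.2, -0.6, 1.4]
grip_width: 0.0558
grip_force: 15.0
```

```bash
python3 -m pendant '[[[0,0,0.0007,0,0,0,0.4],[0,0,0,0,0,0,0.4],[0,0,0,0,0,0,0.4],[0,0,0,0,0,0,0.4],[0,0,0,0,0,0,0.4]]]'
python3 -m pendant '[[[0,0,0,0,0,0,0.85],[0,0,0,0,0,0,0.85],[0,0,0,0,0,0,0.85],[0,0,0,0,0,0,0.85],[0,0,-0.02,0,0,0,0.85]]]'
python3 -m pendant '[[[0,0,-0.04,0,0,0,0.85],[0,0,-0.05,0,0,0,0.85],[0.04,0.03,-0.03,0,0,0,0.85],[0.04,0.04,-0.02,0,0,0,0.85],[0.04,0.04,0,0,0,0,0.85]]]'
python3 -m pendant '[[[0.04,0.04,0,0,0,0,0.85],[0.04,0.04,0,0,0,0,0.85],[0.04,0.04,0,0,0,0,0.85],[0.04,0.04,0,0,0,0,0.85],[0.04,0.04,0,0,0,0,0.85]]]'
python3 -m pendant '[[[0.04,0.04,0,0,0,0,0.85],[0.04,0.04,0,0,0,0,0.85],[0,0,0,0,0,0,0.85],[0,0,0,0,0,0,0.85],[0,0,0,0,0,0,0.85]]]'
python3 - <<'E'
from h import *
import cv2
a=camera("top")["img"][125:215,320:420,::-1];b=camera("side")["img"][180:300,320:480,::-1]
f=lambda i:cv2.resize(i,(400,int(400*i.shape[0]/i.shape[1])),interpolation=2)
cv2.imwrite("pics/fin.png",cv2.vconcat([f(a),f(b)])[:600] if 0 else cv2.resize(cv2.vconcat([f(a),f(b)]),None,fx=.9,fy=.9))
E
```

```text
time: 36.9
position: [0.4679, -0.293, 0.0406]
tool_rot: [0.383, 0.924, -0.0, 0.0]
ft_force: [-2.2, 1.0, 6.0]
grip_width: 0.0558
grip_force: 15.0
time: 37.52
position: [0.4669, -0.292, 0.0588]
tool_rot: [0.383, 0.924, 0.001, -0.002]
ft_force: [0.7, -0.4, -0.3]
grip_width: 0.0739
grip_force: 0.0
time: 38.15
position: [0.4616, -0.1294, 0.2016]
tool_rot: [0.383, 0.924, -0.0, 0.002]
ft_force: [0.5, 0.7, 0.2]
grip_width: 0.0741
grip_force: 0.0
time: 38.78
position: [0.4605, 0.1544, 0.1999]
tool_rot: [0.383, 0.924, 0.0, 0.0]
ft_force: [1.5, -0.1, -0.9]
grip_width: 0.0739
grip_force: 0.0
time: 39.4
position: [0.4606, 0.2644, 0.1997]
tool_rot: [0.383, 0.924, -0.0, -0.0]
ft_force: [-0.1, -0.5, -0.5]
grip_width: 0.0737
grip_force: 0.0
```

View pics/fin.png

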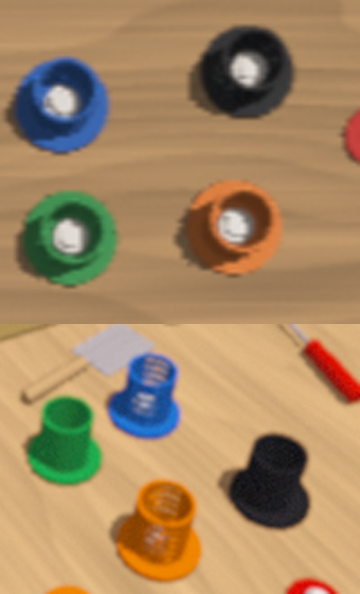

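All four sleeves stand upright and centred on their own bases, with the bosses visible inside. The pots were never touched.

```bash
python3 -c "
from rig import *
print(hand_in())"
```

```text
the job is handed in; nothing more can be done
None
```

The job is handed in at about 39 s: all four sleeves stand upright over the bosses of their own-colour bases in the final pictures, and no move touched the two pots. The rig gave no verdict.

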